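Load a module into the sloping test jig and work its contact lever

TASK

Take the wide module out of the rack and slide it into the sloping slot of the test jig until it is fully home, and let go of it. Then swing the jig's sprung lever down to its stop and let it come all the way back up. Leave the narrow module and the other things on the bench where they are.

Things in the scene. Friction and masses are not known exactly. Their poses are not given: they have to be found in the camera images.
- wide_module: The wide plug-in module: a flat rigid aluminium box 12 (x, thickness) x 74 (y, width) x 110 mm (z, length), about 0.2 kg; either face may lead. Origin: centre of its lower (plug-in) end, z along its length to the grip end. At the start it stands upright in one of the rack's two pockets, 75 mm of it showing.
- narrow_module: The other module in the rack: same look, thickness and height, but only 48 mm wide. Origin at the centre of its lower end. It stays where it is.
- rack: Black block 75 (x) x 200 (y) x 50 mm high, fixed to the table, with two pockets side by side at y = -50 and +50 mm, each 14.5 x 78 mm and 35 mm deep. Origin at the centre of its underside.
- slot: The test jig's close-fitting aluminium slot: inside 14 (x) x 76 (y, level) mm, 55 mm deep, walls 4 mm, flared lips 7 mm past the mouth. Origin: centre of its inner floor; z runs out of the mouth, leaning 30 degrees from vertical towards the jig's +x side. A module that is home has its origin on the slot's origin, z axes in line, 55 mm of it out of the mouth.
- jig: The test jig, fixed to the table: grey base plate 200 (x) x 210 (y) x 14 mm, origin at the centre of its underside, -x side towards the robot. The slot stands at y = -35 mm (slot origin x -30, z 35 mm), the lever left of it (+y) on a post 136 mm high at x 35, y 36 mm. The housing on the slot's -x side is 60 mm high.
- lever (a joint): Sprung lever of the jig, rad: 0 at rest (arm rising 23 degrees from the hinge towards the jig's -x side), growing as the grip end is swung down, 0.8 at its stop (arm 23 degrees below level). It takes about 3 N at the grip to start and 6 N at the stop; the spring brings it back when let go.
- lever_grip (a point): Middle of the lever's grip: a level black bar 18 mm thick and 48 mm long (along the jig's y), on the end of the lever, 120 mm from the hinge. It moves with the lever, from about 162 mm above the table at rest to about 68 mm at the stop.
- lever_hinge (a point): Point on the lever's hinge axis level with the middle of the grip, 115 mm above the table; the axis is along the jig's y.
- spool: Small steel-coloured spool standing on the table, 50 mm across, 42 mm high; origin under its centre. Bystander.
- bottle: Small amber bottle, 34 mm across, 75 mm high; origin under its centre. Bystander.
Things that resemble listed ones, but are neither listed nor needed, are in the scene too. What is shaped like the wide_module but pink is not meant.

How it is judged:
By the outcome, as a careful person would: the job done as asked, in the order asked, and still so for the second after the job is handed in, with the robot touching nothing.
It also fails if it takes over 61 s, if anything falls off the work surface, if the arm or the gripper's body presses on something with over 40 N, if the wrist force passes 120 N, or if a joint passes its speed limit or range.

ROBOT

A 6-joint arm with a two-finger parallel gripper is mounted at the origin on the work surface. World frame = base frame: x ahead of the robot, y to its left, z up, the work surface at z = 0. Lengths are in m, angles in rad, forces in N, time in s.
With the tool pointing down it reaches from about 0.325 to 0.75 m from the base axis. Payload 7.6 kg.
Tool frame: the origin (TCP) lies at the very end of the fingers, on their centre line; the grasp point (between the pads) lies 19 mm behind it; y points along the fingers, x is the direction in which the jaws open and shut, and the axes are right-handed (so a half turn about y gives the same grasp; the last joint's range is limited). The gripper opens to 85 mm and grips with 20 to 120 N. Pads are 22 mm wide; open, the fingers measure 114 mm over their backs; the gripper's body (76 mm by 85 mm) begins 54 mm behind the grasp point. The pads swing forward as they close: fully open they stand 13 mm farther back than shut.
Start: joints at [1.088, 0.052, 1.401, -0, 1.689, -0.07], TCP at [0.211, 0.481, 0.231] pointing down, gripper open.
Joint ranges: [-2.9, 2.9], [-0.91, 2.17], [0.12, 2.37], [-1.06, 4.2], [0.26, 2.73], [-2.93, 2.93]. Speed limits (rad/s): [2.57, 2.57, 3.01, 3.14, 3.14, 3.14].

INTERFACE

Orientations are given as a 3x3 rotation matrix whose columns are the frame's x, y, z axes.
In Python, from cell import r gives the robot as it stands.
- The arm moves only by the shell command python3 -m creep 'ROWS' [OPENING]. ROWS is a JSON object of lists of equal length, an entry for each row: "xyz": the shift along the tool's x, y, z in m, a list of three; "angular": the turn, a rotation vector about the tool's x, y, z in degrees, a list of three. A call has 1 to 12 rows; each row shifts and turns the commanded pose from where the row before left it, along the tool's axes as they then stand; what a row does not reach is not made up. A row lasts 1/8 s, in which the tool goes at most 62.5 mm and 10.7 degrees, less where a joint would pass 70% of its speed; a pose out of reach is approached as far as the arm can. A call with a gripper value outside its range is refused whole. OPENING is the finger opening in m, from 0 to 0.0854, set as the call begins (- or left out, the last holds). The fingers move at their own pace and stop on an object; the grip force is fixed at half the most. Time passes only in rows, so rows that do not move let the fingers close. It gives the time, the measured TCP pose, the force and the opening at its end, in the units of the state.
- r.get_state(): the state, without advancing time (a new reading comes with each control period).
- r.capture(name): name is "side" or "top"; returns a dict with "color" (400x640x3 uint8, red, green, blue), "range_z" (400x640 float32, m along the optical axis (not along the pixel's ray), 0 where there is no reading), "fx", "fy", "cx", "cy" (pixels), "k1" (the pictures are not rectified: a ray, as slopes to the right and down, at radius r is drawn at 1 + k1 r^2 times it, then the intrinsics apply), "R" (3x3) and "t" (3): a world point X has camera coordinates R X + t. Camera axes: x right, y down, z forward; pixel columns grow to the right and rows downward; lengths in m; the calibration is good to about 2 mm. A picture is of the moment at which its call begins.
- r.hand_in(): hands the job in, once; it reports no verdict.
The state is a dict: "t": time; "joint_positions": joint angles; "dq": joint speeds; "joint_torque": joint torques, N m; "eef_pos": TCP position; "orientation": TCP orientation; "contact_force": force on the tool from outside, world axes, zero at the start; "torque": the same for the moment, N m; "opening": finger opening in m.
Only numpy, scipy, OpenCV 4.12 (cv2) and the standard library are available. Lean on these libraries where they do the work, as an engineer would, in place of code of your own. Each camera call takes 0.05 s, during which the arm holds its last target. There are 200 camera calls.

## Working session

There is one attempt and no reset: what is moved stays moved. The work goes in short steps, Python scripts to look and compute and a shell command to move; the robot and the scene stay as the last step left them, time stands still between calls to the robot, and variables do not carry over. Pictures are saved under pics/ and viewed, about 8 in all and at most 12, crops included, and the job is handed in when it is done.

```bash
mkdir -p pics; ls; cat > h.py <<'E'
import numpy as np, cv2
from cell import r
def cap(n):
    c=r.capture(n); return c
def px2w(c,u,v,z=None):
    # z: depth; default from range image
    x=(u-c['cx'])/c['fx'];y=(v-c['cy'])/c['fy']
    a,b=x,y
    for _ in range(10):
        s=1+c['k1']*(a*a+b*b);a,b=x/s,y/s
    R=np.array(c['R']);t=np.array(c['t'])
    if z is None: z=c['range_z'][np.int32(np.round(v)),np.int32(np.round(u))]
    P=np.stack([a*z,b*z,z*np.ones_like(a)],-1)
    return (P-t)@R
def w2px(c,X):
    p=np.atleast_2d(X)@np.array(c['R']).T+c['t'];a=p[:,0]/p[:,2];b=p[:,1]/p[:,2]
    s=1+c['k1']*(a*a+b*b)
    return np.stack([c['fx']*a*s+c['cx'],c['fy']*b*s+c['cy']],-1)
def cloud(c):
    v,u=np.mgrid[0:400,0:640].astype(float)
    return px2w(c,u,v,c['range_z'])
E
python3 - <<'E'
from h import *
import pickle
for n in('side','top'):
    c=cap(n);pickle.dump(c,open(n+'0.pkl','wb'))
    cv2.imwrite(f'pics/{n}0.png',cv2.cvtColor(c['color'],cv2.COLOR_RGB2BGR))
    print(n,c['fx'],c['k1'],-np.array(c['R']).T@c['t'],np.array(c['R']).round(2).tolist())
print(r.get_state())
E
```

```text
pics
side 409.13986700962784 0.032381743117666534 [ 0.22066241 -0.52848856  0.88691429] [[0.86, -0.51, -0.02], [-0.4, -0.65, -0.64], [0.32, 0.56, -0.77]]
top 507.7999204727272 -0.14573908569432434 [0.33521445 0.00687158 1.19420949] [[-0.0, -1.0, 0.0], [-0.98, 0.0, -0.18], [0.18, -0.0, -0.98]]
{'t': 0.1, 'joint_positions': array([ 1.08771482e+00,  5.27652540e-02,  1.40162840e+00,  5.29143235e-06,
        1.68859663e+00, -7.02416464e-02]), 'dq': array([ 3.94673871e-04, -2.02490389e-03, -3.01567807e-03, -1.12248878e-03,
        9.70927300e-07,  5.03215092e-04]), 'joint_torque': array([ 1.17522010e-03, -3.82586646e+01, -3.60984635e+01, -8.64653407e-05,
        4.83498996e-03, -3.36301014e-05]), 'eef_pos': array([0.21046055, 0.48067517, 0.23055848]), 'orientation': array([[ 4.01211189e-01, -6.53867485e-04, -9.15985346e-01],
       [ 9.15984519e-01, -1.23525623e-03,  4.01211708e-01],
       [-1.39381590e-03, -9.99999023e-01,  1.03333874e-04]]), 'contact_force': array([-1.1862639 ,  0.44953935, -0.10518303]), 'torque': array([-0.03059306, -0.01022563, -0.007524  ]), 'opening': 0.08547205048632735}
```

View pics/side0.png

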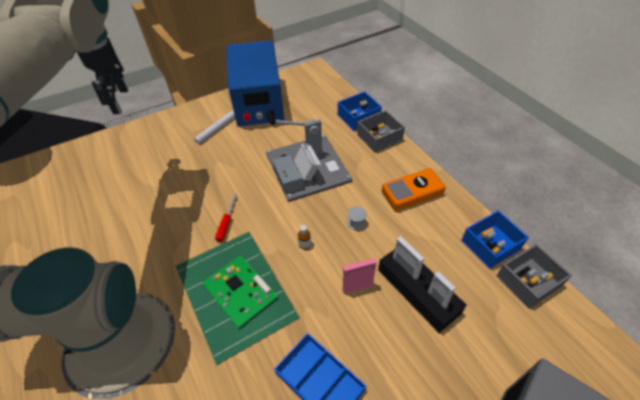

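View pics/top0.png

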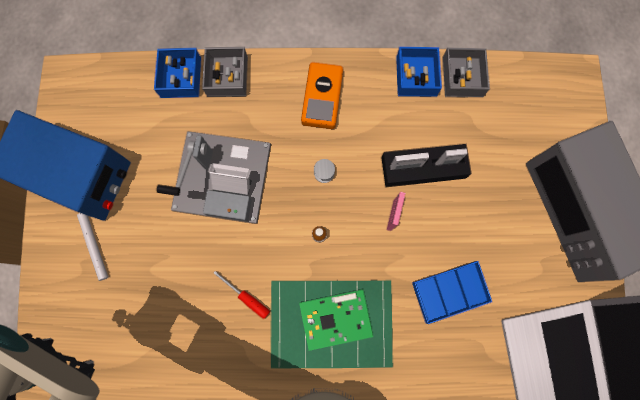

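Candidates for the wide module: the grey plate in the rack's left pocket (top 410,160; side 407,257), the narrower grey plate in its right pocket (top 452,156; side 442,290), and the pink plate (top 397,210; side 360,277). The wider grey one fits the description, and I'll check it in a crop. The jig is at top (222,177), with the lever grip at top (168,189). The bottle is at (320,233) and the spool at (325,170).

```bash
python3 - <<'E'
from h import *
import pickle
c=pickle.load(open('top0.pkl','rb'));s=pickle.load(open('side0.pkl','rb'))
a=cv2.resize(c['color'][130:195,375:480],None,fx=3.8,fy=3.8,interpolation=cv2.INTER_CUBIC)
b=cv2.resize(c['color'][125:228,150:280],None,fx=3,fy=3,interpolation=cv2.INTER_CUBIC)
d=cv2.resize(s['color'][225:335,335:470],None,fx=2.96,fy=2.7,interpolation=cv2.INTER_CUBIC)
e=cv2.resize(s['color'][105:200,255:360],None,fx=3.7,fy=3,interpolation=cv2.INTER_CUBIC)
im=np.zeros((600,800,3),np.uint8)
for q,(x,y) in((a,(0,0)),(b,(400,0)),(d,(0,300)),(e,(400,311))):
    q=q[:600-y,:800-x] if x else q[:600-y,:400]; im[y:y+q.shape[0],x:x+q.shape[1]]=q
cv2.imwrite('pics/crop1.png',cv2.cvtColor(im,cv2.COLOR_RGB2BGR))
for n,k,(u0,u1,v0,v1) in(('rack top',c,(375,480,135,195)),('jig top',c,(150,280,125,228)),('rack side',s,(335,470,225,335)),('jig side',s,(255,360,105,200))):
    P=cloud(k)[v0:v1,u0:u1].reshape(-1,3)
    h=np.histogram(P[:,2],bins=np.arange(-.01,.18,.01));print(n,h[0])
    for z0,z1 in((.045,.055),(.075,.095),(.01,.018),(.055,.065),(.12,.15),(.15,.18)):
        Q=P[(P[:,2]>z0)&(P[:,2]<z1)]
        if len(Q)>8:
            rc=cv2.minAreaRect((Q[:,:2]*1000).astype(np.float32));print(z0,len(Q),Q.mean(0).round(4),np.round(rc[0],1),np.round(rc[1],1),round(rc[2],1))
E
```

```text
rack top [1988 1321   99   93  117 1193  773   63   63   60   64   70   74  294
    3    0    0    0]
0.045 1825 [ 0.6248 -0.2425  0.0495] [ 629.9 -245.7] [ 77.4 201.1] 6.6
0.075 126 [ 0.622  -0.2299  0.0848] [ 595.3 -241.9] [ 77.1 158.6] 7.9
0.01 81 [ 0.6063 -0.2336  0.0142] [ 613. -242.] [204.3  71.6] 85.9
0.055 63 [ 0.6225 -0.2313  0.0597] [ 625.3 -247.8] [ 57.9 177.3] 6.4
0.12 297 [ 0.6277 -0.2313  0.1242] [ 628.9 -238.6] [ 14.9 160.1] 6.4
jig top [3306 3111 3800   80  118  181  753  660  324  233   90   25   36  153
  178   38   49  141]
0.045 211 [0.5634 0.2173 0.0505] [580.8 224. ] [179.7 106. ] 5.3
0.075 470 [0.602  0.2168 0.0823] [609.1 228.6] [129.3  63.1] 57.7
0.01 3658 [0.6189 0.2433 0.0139] [607.1 244.5] [209.7 202.2] 81.2
0.055 1180 [0.5373 0.2214 0.0598] [582.4 225.6] [175.  109.4] 1.0
0.12 369 [0.6353 0.283  0.132 ] [619.2 284.5] [ 37.9 107. ] 80.8
0.15 255 [0.5468 0.319  0.1656] [558.9 322.8] [47.4 50.5] 84.4
rack side [ 979 9060  287  297  301  519 1658  205  188  199  212  229  292  363
    2    0    0    0]
0.045 1879 [ 0.6184 -0.257   0.0514] [ 655.7 -243.7] [347.3 201.5] 3.8
0.075 417 [ 0.5832 -0.2159  0.0852] [ 589.5 -204.6] [101.6 230.6] 44.4
0.01 238 [ 0.5963 -0.2283  0.0139] [ 630.2 -200.2] [259.4 300.7] 49.1
0.055 233 [ 0.5984 -0.2162  0.0594] [ 640.  -246.5] [167.7 349.2] 81.5
0.12 365 [ 0.6271 -0.2386  0.1261] [ 628.1 -237.5] [ 15.  159.8] 5.9
jig side [ 255 4938 1940  278  218  278  356  688  225  240   90   36   45   65
  123   32   29   48]
0.045 288 [0.6183 0.2921 0.0501] [676.5 308. ] [343.2 309.6] 77.7
0.075 411 [0.6071 0.2475 0.083 ] [618.8 334.7] [ 98.5 343.4] 1.6
0.01 1501 [0.6296 0.234  0.0157] [677.4 288.2] [356.1 356.5] 73.6
0.055 757 [0.5644 0.257  0.0612] [676.8 308.8] [340.7 309.5] 77.4
0.12 220 [0.6338 0.2787 0.134 ] [622.8 280.1] [ 39.8 101.2] 85.8
0.15 131 [0.5487 0.3144 0.1663] [552.1 311.9] [41.1 67.8] 38.7
```

View pics/crop1.png

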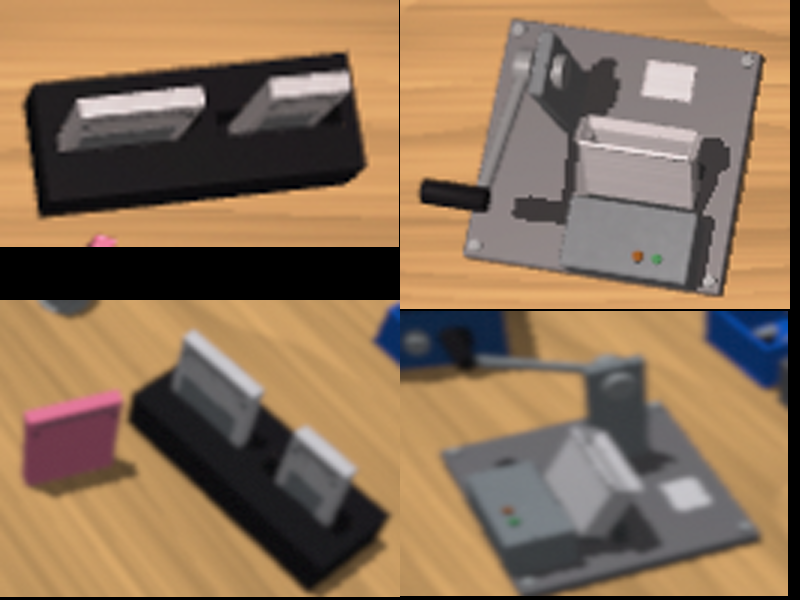

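The crop confirms the wide grey module in the rack's left (+y) pocket. The narrow one is in the right pocket, and the pink decoy stands separately. Next I'll refine the poses and work out the first move.

```bash
cat >> h.py <<'E'
from scipy.spatial.transform import Rotation as Ro
def yaw(d): return Ro.from_euler('z',d,degrees=True).as_matrix()
def toolR(xax,yax): return np.stack([xax,yax,np.cross(xax,yax)],1)
def delta(p,R,s=None):
    s=s or r.get_state();A=s['orientation'];e=s['eef_pos']
    print('now',np.round(e,4),'shift(tool) mm',(A.T@(p-e)*1000).round(1),'turn deg',Ro.from_matrix(A.T@R).as_rotvec(degrees=True).round(2),'F',s['contact_force'].round(1),'op',round(s['opening'],4),'t',s['t'])
E
python3 - <<'E'
from h import *
import pickle
C={n:pickle.load(open(n+'0.pkl','rb')) for n in('top','side')}
J=yaw(-8.8);j0=np.array([.6071,.2445,0])
for n,c in C.items():
    P=cloud(c).reshape(-1,3)
    Q=P[(abs(P[:,0]-.63)<.1)&(P[:,1]>-.245)&(P[:,1]<-.13)&(P[:,2]>.117)&(P[:,2]<.135)]
    print(n,'wide top',len(Q),Q.mean(0).round(4),cv2.minAreaRect((Q[:,:2]*1000).astype(np.float32)))
    L=(P-j0)@J
    for nm,b in dict(mouth=(-.03,.03,-.09,.02,.083,.11),housing=(-.1,-.02,-.09,.03,.05,.066),post=(.0,.07,.0,.1,.125,.145),grip=(-.12,-.05,.02,.14,.14,.19),plate=(-.12,.12,-.12,.12,.008,.02)).items():
        m=np.all([(L[:,i]>b[2*i])&(L[:,i]<b[2*i+1]) for i in range(3)],0);Q=L[m]
        if len(Q): print(nm,len(Q),'lo',np.percentile(Q,2,axis=0).round(4),'hi',np.percentile(Q,98,axis=0).round(4),'mean',Q.mean(0).round(4))
# corners by pixel
c=C['top']
def ray(u,v,z):
    o=px2w(c,np.array(u),np.array(v),0.);d=px2w(c,np.array(u),np.array(v),1.)-o;return o+d*(z-o[2])/d[2]
W=np.array([ray(*q,.014) for q in((187.7,131),(271,143.3),(257.3,223.3),(171.7,209.))])
print('corner mean',W.mean(0).round(4), 'edges',[np.round(W[b]-W[a],4).tolist() for a,b in((0,1),(1,2),(2,3),(3,0))])
y=yaw(6.4);print('to pre-grasp')
delta(np.array([.6255,-.196,.2]),toolR(y[:,0],np.array([0,0,-1.])))
E
```

```text
top wide top 200 [ 0.6234 -0.1952  0.1239] ((623.9150390625, -195.27346801757812), (14.256982803344727, 72.78792572021484), 5.875319480895996)
mouth 181 lo [-0.016  -0.0799  0.0832] hi [0.0126 0.0104 0.0997] mean [-0.0075 -0.0328  0.0894]
housing 1221 lo [-0.0987 -0.0831  0.0519] hi [-0.025   0.0116  0.0648] mean [-0.0659 -0.0354  0.0594]
post 245 lo [0.0024 0.0239 0.1253] hi [0.0561 0.058  0.1382] mean [0.0302 0.0404 0.1317]
grip 232 lo [-0.0839  0.046   0.1559] hi [-0.0528  0.0922  0.1735] mean [-0.0738  0.0656  0.1669]
plate 4002 lo [-0.097  -0.1023  0.0092] hi [0.0972 0.1013 0.0186] mean [ 0.0113 -0.0002  0.0138]
side wide top 235 [ 0.6223 -0.1972  0.1251] ((623.6444091796875, -194.97227478027344), (14.59130573272705, 74.15706634521484), 5.330903053283691)
mouth 166 lo [-0.0161 -0.0795  0.0832] hi [0.0138 0.0099 0.1003] mean [-0.004  -0.0351  0.089 ]
housing 670 lo [-0.0992 -0.0848  0.0509] hi [-0.0258  0.0114  0.0656] mean [-0.0655 -0.0409  0.0612]
post 153 lo [0.0029 0.0212 0.1257] hi [0.0593 0.0556 0.1398] mean [0.0311 0.0363 0.1333]
grip 113 lo [-0.0834  0.0447  0.1576] hi [-0.0533  0.0919  0.174 ] mean [-0.0728  0.0618  0.1682]
plate 1818 lo [-0.0978 -0.1044  0.0103] hi [0.0975 0.1003 0.0196] mean [ 0.0162 -0.0223  0.0164]
corner mean [0.6064 0.2422 0.014 ] edges [[-0.0332, -0.2058, 0.0], [-0.1947, 0.0293, 0.0], [0.0344, 0.2061, 0.0], [0.1935, -0.0295, 0.0]]
to pre-grasp
now [0.2105 0.4807 0.2306] shift(tool) mm [-453.3   31.1 -651.7] turn deg [ 4.000e-02  5.995e+01 -8.000e-02] F [-1.2  0.4 -0.1] op 0.0855 t 0.1
```

```bash
python3 -m creep '{"xyz":[[-33,0,-47],[-33,0,-47],[-33,0,-47],[-33,0,-47],[-33,0,-47],[-33,0,-47],[-33,0,-47],[-33,0,-47],[-33,0,-47],[-33,0,-47],[-33,0,-47],[-33,0,-47]],"angular":[[0,0,0],[0,0,0],[0,0,0],[0,0,0],[0,0,0],[0,0,0],[0,0,0],[0,0,0],[0,0,0],[0,0,0],[0,0,0],[0,0,0]]}' 0.05 2>&1 | head -5
```

```text
t: 1.6
eef_pos: [0.6006, -0.162, 0.2307]
orientation: [[0.401, -0.001, -0.916], [0.916, 0.0, 0.401], [0.0, -1.0, 0.001]]
contact_force: [0.8, 0.2, -0.3]
opening: 0.0499
```

I typed that move in mm instead of m. The per-row cap kept it safe and in the intended direction. I'll use metres from here on.

```bash
python3 -m creep '{"xyz":[[0,0,0],[0,0,0],[0,0,0],[0,0,0],[0,0,0],[0,0,0],[0,0,0]],"angular":[[0,10,0],[0,10,0],[0,10,0],[0,10,0],[0,10,0],[0,10,0],[0,0.3,0]]}'; python3 - <<'E'
from h import *
y=yaw(6.0);delta(np.array([.6237,-.1952,.086]),toolR(y[:,0],np.array([0,0,-1.])))
E
```

```text
t: 2.48
eef_pos: [0.5998, -0.1601, 0.2307]
orientation: [[0.994, -0.001, -0.107], [0.107, 0.0, 0.994], [-0.001, -1.0, 0.001]]
contact_force: [0.7, -0.1, -0.4]
opening: 0.05
now [ 0.5998 -0.1601  0.2307] shift(tool) mm [ 20.1 144.7 -37.6] turn deg [-0.03  0.12 -0.05] F [ 0.7 -0.1 -0.4] op 0.05 t 2.475
```

```bash
python3 -m creep '{"xyz":[[0.020,0,-0.0375],[0,0.03,0],[0,0.03,0],[0,0.03,0],[0,0.03,0],[0,0.0245,0],[0,0,0],[0,0,0]],"angular":[[0,0,0],[0,0,0],[0,0,0],[0,0,0],[0,0,0],[0,0,0],[0,0,0],[0,0,0]]}'
python3 - <<'E'
from h import *
y=yaw(6.0);delta(np.array([.6237,-.1952,.086]),toolR(y[:,0],np.array([0,0,-1.])))
E
python3 -m creep '{"xyz":[[0,0,0],[0,0,0],[0,0,0],[0,0,0],[0,0,0],[0,0,0],[0,0,0]],"angular":[[0,0,0],[0,0,0],[0,0,0],[0,0,0],[0,0,0],[0,0,0],[0,0,0]]}' 0.0
python3 - <<'E'
from h import *
y=yaw(6.0);delta(np.array([.6237,-.1952,.086]),toolR(y[:,0],np.array([0,0,-1.])))
c=cap('side');cv2.imwrite('pics/g.png',cv2.cvtColor(cv2.resize(c['color'][150:330,330:480],None,fx=3,fy=3,interpolation=2),cv2.COLOR_RGB2BGR))
E
```

```text
t: 3.48
eef_pos: [0.6243, -0.1955, 0.0881]
orientation: [[0.994, 0.002, -0.107], [0.107, -0.001, 0.994], [0.002, -1.0, -0.001]]
contact_force: [-0.2, -0.8, 0.6]
opening: 0.0496
now [ 0.6243 -0.1955  0.0881] shift(tool) mm [-0.6  2.1  0.3] turn deg [0.04 0.14 0.09] F [-0.2 -0.8  0.6] op 0.0496 t 3.475
t: 4.35
eef_pos: [0.6243, -0.1955, 0.0879]
orientation: [[0.994, 0.002, -0.105], [0.105, -0.001, 0.994], [0.002, -1.0, -0.001]]
contact_force: [-0.2, 0.1, 5.8]
opening: 0.0113
now [ 0.6243 -0.1955  0.0879] shift(tool) mm [-0.5  1.9  0.3] turn deg [0.04 0.05 0.09] F [-0.2  0.1  5.8] op 0.0113 t 4.35
```

View pics/g.png

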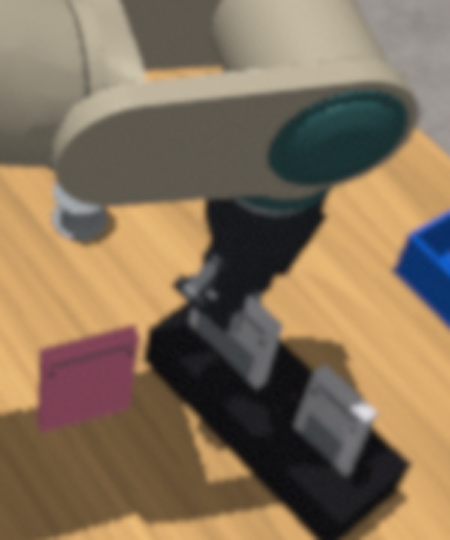

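The gripper holds the wide module, with the opening stopped at 11.3 mm. The narrow and pink plates are clear. Now I'll lift.

```bash
python3 -m creep '{"xyz":[[0,-0.01,0],[0,-0.015,0],[0,-0.025,0],[0,-0.03,0],[0,-0.04,0],[0,-0.04,0],[0,0,0]],"angular":[[0,0,0],[0,0,0],[0,0,0],[0,0,0],[0,0,0],[0,0,0],[0,0,0]]}'
cat >> h.py <<'E'
JY=-8.9;J=yaw(JY);j0=np.array([.6068,.2440,0])
so=j0+J@[-.030,-.035,.035]; sz=J@[.5,0,.75**.5]; sx=J@[.75**.5,0,-.5]; SR=toolR(sx,-sz)
D=.0729
def ins(d): return so+(D+d)*sz   # d: module origin above slot origin
E
python3 - <<'E'
from h import *
print(so,ins(.09),ins(0));delta(ins(.09),SR);delta(np.array([*ins(.09)[:2],.25]),yaw(JY)@toolR(np.array([1,0,0.]),np.array([0,0,-1.])))
E
```

```text
t: 5.28
eef_pos: [0.6249, -0.1957, 0.2521]
orientation: [[0.994, 0.008, -0.105], [0.105, -0.003, 0.994], [0.007, -1.0, -0.004]]
contact_force: [-0.2, -1.0, -2.1]
opening: 0.0115
[0.57174634 0.21406272 0.035     ] [0.65221567 0.20146156 0.17607554] [0.60775748 0.20842352 0.09813325]
now [ 0.6249 -0.1957  0.2521] shift(tool) mm [ 68.5  75.1 392.3] turn deg [ 4.07 14.57 30.28] F [-0.2 -1.  -2.1] op 0.0115 t 5.275
now [ 0.6249 -0.1957  0.2521] shift(tool) mm [ 69.    1.2 392.1] turn deg [ 0.16 14.95  0.45] F [-0.2 -1.  -2.1] op 0.0115 t 5.275
```

```bash
python3 -m creep '{"xyz":[[0.0049,0,0.028],[0.0098,0,0.056],[0.0098,0,0.056],[0.0098,0,0.056],[0.0098,0,0.056],[0.0098,0,0.056],[0.0098,0,0.056],[0.0049,0,0.028],[0,0,0],[0,0,0],[0,0,0]],"angular":[[0,0,0],[0,0,0],[0,0,0],[0,0,0],[0,0,0],[0,0,0],[0,0,0],[0,0,0],[0,7.5,0],[0,7.5,0],[0,0,0]]}'
python3 -m creep '{"xyz":[[0,0,0],[0,0,0],[0,0,0],[0,0,0],[0,0,0],[0,0,0]],"angular":[[0,0,6],[0,0,8],[0,0,8],[0,0,8],[0,0,0],[0,0,0]]}'
python3 - <<'E'
from h import *
delta(ins(.09),SR)
E
```

```text
t: 6.65
eef_pos: [0.6503, 0.2018, 0.2452]
orientation: [[0.988, -0.003, 0.154], [-0.154, -0.001, 0.988], [-0.002, -1.0, -0.001]]
contact_force: [0.6, -0.7, -1.1]
opening: 0.0113
t: 7.4
eef_pos: [0.6447, 0.2004, 0.2459]
orientation: [[0.86, -0.487, 0.155], [-0.133, 0.08, 0.988], [-0.493, -0.87, 0.004]]
contact_force: [0.5, 0.5, -0.8]
opening: 0.0111
now [0.6447 0.2004 0.2459] shift(tool) mm [40.8 57.2  1.9] turn deg [-0.2   0.08  0.45] F [ 0.5  0.5 -0.8] op 0.0111 t 7.4
```

```bash
python3 -m creep '{"xyz":[[0.02,0,0],[0.021,0,0.002],[0,0.02,0],[0,0.025,0],[0,0.012,0],[0,0,0],[0,0,0]],"angular":[[0,0,0],[0,0,0.4],[0,0,0],[0,0,0],[0,0,0],[0,0,0],[0,0,0]]}'
python3 - <<'E'
from h import *
delta(ins(.09),SR)
s=r.get_state();A=s['orientation'];e=s['eef_pos']
im=[]
for n,(u0,v0,w,h_) in dict(top=(170,120,110,110),side=(255,60,130,130)).items():
    c=cap(n);P=cloud(c).reshape(-1,3)
    L=(P-e)@A  # tool frame: x thickness, y along (down +), z width
    m=(abs(L[:,0])<.012)&(L[:,1]>.01)&(L[:,1]<.075)&(abs(L[:,2])<.06);Q=L[m]
    print(n,len(Q),'lo',np.percentile(Q,3,axis=0).round(4),'hi',np.percentile(Q,97,axis=0).round(4))
    # slot-frame mouth points
    S=(P-so)@np.stack([sx,J[:,1],sz],1);m=(abs(S[:,0])<.03)&(abs(S[:,1])<.06)&(S[:,2]>.045)&(S[:,2]<.07);Q=S[m]
    print(' mouth',len(Q),'lo',np.percentile(Q,2,axis=0).round(4),'hi',np.percentile(Q,98,axis=0).round(4))
    q=c['color'][v0:v0+h_,u0:u0+w];im.append(cv2.resize(q,(400,400),interpolation=2))
cv2.imwrite('pics/pre.png',cv2.cvtColor(np.hstack(im),cv2.COLOR_RGB2BGR))
E
```

```text
t: 8.28
eef_pos: [0.6301, 0.1966, 0.1682]
orientation: [[0.861, -0.484, 0.16], [-0.135, 0.085, 0.987], [-0.491, -0.871, 0.008]]
contact_force: [0.6, -0.3, -2.2]
opening: 0.0116
now [0.6301 0.1966 0.1682] shift(tool) mm [ 14.5 -17.1   8.4] turn deg [-0.55 -0.02  0.6 ] F [ 0.6 -0.3 -2.2] op 0.0116 t 8.275Traceback (most recent call last):
  File "<stdin>", line 9, in <module>
    return _quantile_unchecked(
        a, q, axis, out, overwrite_input, method, keepdims, weights)
    return _ureduce(a,
                    func=_quantile_ureduce_func,
    ...<5 lines>...
                    overwrite_input=overwrite_input,
                    method=method)
    r = func(a, **kwargs)
    result = _quantile(arr,
                       quantiles=q,
    ...<2 lines>...
                       out=out,
                       weights=wgt)
    slices_having_nans = np.isnan(arr[-1, ...])
                                  ~~~^^^^^^^^^
IndexError: index -1 is out of bounds for axis 0 with size 0
```

```bash
python3 -c "
from h import *
print(r.get_state()['joint_positions'].round(3))"
python3 -m creep '{"xyz":[[0.005,-0.009,0.004],[0.005,-0.009,0.004],[0.005,0,0],[0,0,0],[0,0,0]],"angular":[[0,0,0],[0,0,0],[0,0,0],[0,0,0],[0,0,0]]}'
python3 - <<'E'
from h import *
print(r.get_state()['joint_positions'].round(3))
delta(ins(.09),SR)
E
```

```text
[0.175 0.901 0.484 0.215 2.232 0.424]
t: 8.95
eef_pos: [0.652, 0.2009, 0.1749]
orientation: [[0.859, -0.487, 0.16], [-0.135, 0.085, 0.987], [-0.494, -0.869, 0.007]]
contact_force: [0.2, 0.1, -2.3]
opening: 0.0113
[0.175 1.019 0.287 0.231 2.313 0.449]
now [0.652  0.2009 0.1749] shift(tool) mm [-0.5 -1.1  0.6] turn deg [-0.48 -0.05  0.39] F [ 0.2  0.1 -2.3] op 0.0113 t 8.95
```

The pose is reachable. The elbow is just nearly straight there, so moves need to be slow. Now I'll check the module in the hand.

```bash
cat > chk.py <<'E'
from h import *
import sys,pickle
delta(ins(.09),SR)
s=r.get_state();A=s['orientation'];e=s['eef_pos'];im=[]
for n,(u0,v0,w,h_) in dict(top=(160,110,120,120),side=(245,70,130,130)).items():
    c=cap(n);pickle.dump(c,open(n+sys.argv[1]+'.pkl','wb'));P=cloud(c).reshape(-1,3);P=P[np.linalg.norm(P-e,axis=1)<.3]
    L=(P-e)@A
    S=(P-so)@np.stack([sx,J[:,1],sz],1)
    for nm,Q in(('module',L[(abs(L[:,0])<.012)&(L[:,1]>.01)&(L[:,1]<.06)&(abs(L[:,2])<.06)]),('mouth',S[(abs(S[:,0])<.03)&(abs(S[:,1])<.06)&(S[:,2]>.05)&(S[:,2]<.066)])):
        if len(Q)>5:print(n,nm,len(Q),'lo',np.percentile(Q,3,axis=0).round(4),'hi',np.percentile(Q,97,axis=0).round(4))
    q=c['color'][v0:v0+h_,u0:u0+w];im.append(cv2.resize(q,(400,400),interpolation=2))
cv2.imwrite('pics/%s.png'%sys.argv[1],cv2.cvtColor(np.hstack(im),cv2.COLOR_RGB2BGR))
E
python3 chk.py pre1
```

```text
now [0.652  0.2009 0.1749] shift(tool) mm [-0.5 -1.1  0.6] turn deg [-0.48 -0.05  0.39] F [ 0.2  0.1 -2.3] op 0.0113 t 8.95
top module 7 lo [0.0013 0.0472 0.0577] hi [0.0099 0.0567 0.0599]
top mouth 8 lo [-0.0147  0.0414  0.0568] hi [-0.0036  0.047   0.0638]
side module 339 lo [-0.0098  0.0115 -0.0374] hi [0.0028 0.0582 0.0362]
side mouth 239 lo [-0.0157 -0.0437  0.0507] hi [0.013  0.045  0.0656]
```

View pics/pre1.png

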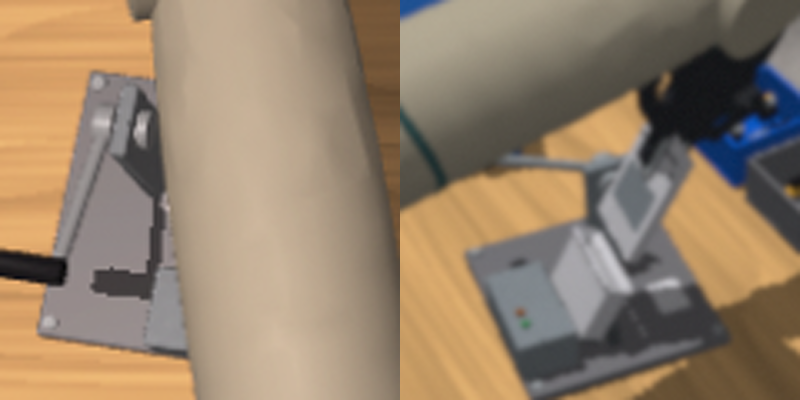

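```bash
python3 - <<'E'
from h import *
import pickle
c=pickle.load(open('sidepre1.pkl','rb'));P=cloud(c).reshape(-1,3)
s=r.get_state();A=s['orientation'];e=s['eef_pos']
L=(P-e)@A;S=(P-so)@np.stack([sx,J[:,1],sz],1)
m=L[(abs(L[:,0]+.006)<.008)&(L[:,1]>.012)&(L[:,1]<.065)&(abs(L[:,2])<.033)]
w=S[(abs(S[:,0]+.011)<.008)&(S[:,2]>.02)&(S[:,2]<.05)&(abs(S[:,1])<.033)]
for nm,Q,a in(('mod',m,1),('wall',w,2)):
    b=3-a
    G=np.c_[Q[:,a]-Q[:,a].mean(),Q[:,b],np.ones(len(Q))];k=np.linalg.lstsq(G,Q[:,0],rcond=None)[0]
    print(nm,len(Q),np.median(Q[:,0]).round(4),'slopes deg',np.degrees(k[:2]).round(2),Q.mean(0).round(4))
# edges across y of the slot body (outer width 84) and module, in slot y
for z0,z1,cond in((.02,.05,S),(.11,.14,S)):
    Q=S[(abs(S[:,0]+.008)<.012)&(S[:,2]>z0)&(S[:,2]<z1)&(abs(S[:,1])<.055)];print(z0,len(Q),np.percentile(Q[:,1],[1,5,95,99]).round(4))
E
```

```text
mod 269 -0.0075 slopes deg [ 0.68 -0.33] [-0.0075  0.0375 -0.0012]
wall 133 -0.0113 slopes deg [-0.13 -0.62] [-0.0113 -0.0007  0.0348]
0.02 205 [-0.0421 -0.041   0.0383  0.0426]
0.11 195 [-0.0382 -0.0373  0.0315  0.0349]
```

Side view: the module is in line above the mouth, with small corrections needed (+0.7 mm x, +1.8 mm z, 0.4°). Now I'll apply them and approach.

```bash
python3 -m creep '{"xyz":[[0.0007,0,0.0018],[0,0.004,0],[0,0.005,0],[0,0.005,0],[0,0.005,0],[0,0.005,0],[0,0.004,0],[0,0,0]],"angular":[[-0.4,0,0.4],[0,0,0],[0,0,0],[0,0,0],[0,0,0],[0,0,0],[0,0,0],[0,0,0]]}'
python3 - <<'E'
from h import *
delta(ins(.062),SR)
E
python3 chk.py pre2
```

```text
t: 10.05
eef_pos: [0.639, 0.205, 0.1504]
orientation: [[0.855, -0.494, 0.156], [-0.135, 0.079, 0.988], [-0.5, -0.866, 0.001]]
contact_force: [-0.0, -0.4, -1.7]
opening: 0.0113
now [0.639  0.205  0.1504] shift(tool) mm [-1.  -1.1 -1.4] turn deg [-0.08 -0.05 -0.01] F [-0.  -0.4 -1.7] op 0.0113 t 10.05
now [0.639  0.205  0.1504] shift(tool) mm [ -1.1 -29.1  -1.4] turn deg [-0.08 -0.05 -0.01] F [-0.  -0.4 -1.7] op 0.0113 t 10.05
top module 16 lo [0.0023 0.0207 0.0562] hi [0.0113 0.04   0.0595]
side module 339 lo [-0.0101  0.0114 -0.0379] hi [0.0044 0.0582 0.0574]
side mouth 152 lo [-0.0157 -0.0438  0.0502] hi [0.0115 0.0437 0.0655]
```

View pics/pre2.png

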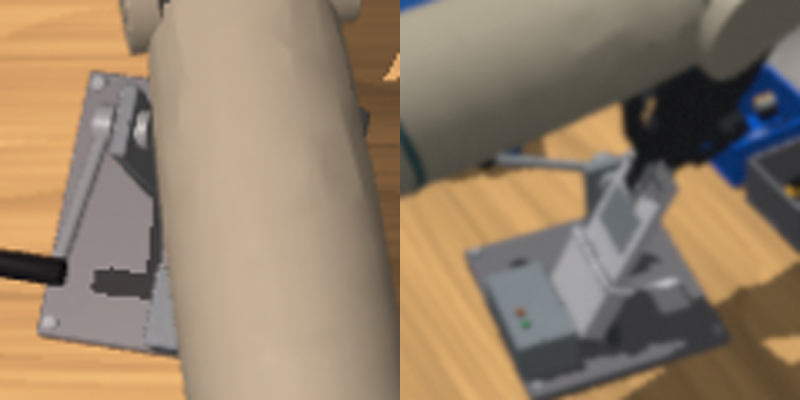

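The module's lower end is at or inside the lips and centred, with no contact force. Now I'll feed it in slowly.

```bash
python3 -m creep '{"xyz":[[0,0.002,0],[0,0.003,0],[0,0.003,0],[0,0.003,0],[0,0.003,0],[0,0.003,0],[0,0,0]],"angular":[[0,0,0],[0,0,0],[0,0,0],[0,0,0],[0,0,0],[0,0,0],[0,0,0]]}'
python3 - <<'E'
from h import *
s=r.get_state();delta(ins(0),SR);print('F tool',(s['orientation'].T@s['contact_force']).round(1),'M tool',(s['orientation'].T@s['torque']).round(2))
E
```

```text
t: 11.02
eef_pos: [0.6306, 0.2063, 0.1356]
orientation: [[0.855, -0.494, 0.156], [-0.135, 0.079, 0.988], [-0.5, -0.866, 0.001]]
contact_force: [-0.2, 0.1, -2.0]
opening: 0.0114
now [0.6306 0.2063 0.1356] shift(tool) mm [-1.1 43.9 -1.5] turn deg [-0.08 -0.05 -0.01] F [-0.2  0.1 -2. ] op 0.0114 t 11.025
F tool [0.8 1.8 0.1] M tool [-0.03 -0.02 -0.38]
```

```bash
python3 -m creep '{"xyz":[[0,0.003,0],[0,0.004,0],[0,0.004,0],[0,0.004,0],[0,0.004,0],[0,0.004,0],[0,0.004,0],[0,0.004,0],[0,0.003,0],[0,0,0]],"angular":[[0,0,0],[0,0,0],[0,0,0],[0,0,0],[0,0,0],[0,0,0],[0,0,0],[0,0,0],[0,0,0],[0,0,0]]}'
python3 - <<'E'
from h import *
s=r.get_state();delta(ins(0),SR);print('F tool',(s['orientation'].T@s['contact_force']).round(1),'M tool',(s['orientation'].T@s['torque']).round(2))
E
```

```text
t: 12.28
eef_pos: [0.6138, 0.209, 0.1062]
orientation: [[0.855, -0.494, 0.156], [-0.135, 0.079, 0.988], [-0.5, -0.866, 0.001]]
contact_force: [-0.5, 1.3, -1.5]
opening: 0.0112
now [0.6138 0.209  0.1062] shift(tool) mm [-1.1 10.  -1.5] turn deg [-0.08 -0.05 -0.01] F [-0.5  1.3 -1.5] op 0.0112 t 12.275
F tool [0.1 1.6 1.2] M tool [-0.01  0.02 -0.45]
```

```bash
python3 -m creep '{"xyz":[[0,0.002,0],[0,0.002,0],[0,0.002,0],[0,0.0015,0],[0,0.001,0],[0,0.001,0],[0,0.001,0],[0,0,0]],"angular":[[0,0,0],[0,0,0],[0,0,0],[0,0,0],[0,0,0],[0,0,0],[0,0,0],[0,0,0]]}'
python3 - <<'E'
from h import *
s=r.get_state();delta(ins(0),SR);print('F tool',(s['orientation'].T@s['contact_force']).round(1),'M tool',(s['orientation'].T@s['torque']).round(2))
E
```

```text
t: 13.28
eef_pos: [0.6092, 0.2098, 0.0982]
orientation: [[0.856, -0.492, 0.156], [-0.135, 0.079, 0.988], [-0.498, -0.867, 0.002]]
contact_force: [2.7, -1.2, 2.4]
opening: 0.0113
now [0.6092 0.2098 0.0982] shift(tool) mm [-1.   0.7 -1.6] turn deg [-0.12 -0.03  0.11] F [ 2.7 -1.2  2.4] op 0.0113 t 13.275
F tool [ 1.3 -3.6 -0.7] M tool [-0.05 -0.01 -0.42]
```

```bash
python3 -m creep '{"xyz":[[0,0.001,0],[0,0.001,0],[0,0,0]],"angular":[[0,0,0],[0,0,0],[0,0,0]]}'
python3 - <<'E'
from h import *
s=r.get_state();delta(ins(0),SR);print('F tool',(s['orientation'].T@s['contact_force']).round(1),'M tool',(s['orientation'].T@s['torque']).round(2))
E
```

```text
t: 13.65
eef_pos: [0.6091, 0.21, 0.0983]
orientation: [[0.858, -0.489, 0.156], [-0.135, 0.08, 0.988], [-0.496, -0.869, 0.003]]
contact_force: [6.3, -0.4, 8.9]
opening: 0.0115
now [0.6091 0.21   0.0983] shift(tool) mm [-0.8  0.7 -1.7] turn deg [-0.18 -0.01  0.29] F [ 6.3 -0.4  8.9] op 0.0115 t 13.65
F tool [  1.1 -10.8   0.6] M tool [-0.17  0.04 -0.25]
```

```bash
python3 -m creep '{"xyz":[[0,0.001,0],[0,0.001,0],[0,0,0],[0,0,0]],"angular":[[0,0,0],[0,0,0],[0,0,0],[0,0,0]]}'
python3 -m creep '{"xyz":[[0,-0.002,0],[0,-0.0015,0],[0,0,0],[0,0,0],[0,0,0],[0,0,0]],"angular":[[0,0,0],[0,0,0],[0,0,0],[0,0,0],[0,0,0],[0,0,0]]}' 0.03
python3 - <<'E'
from h import *
s=r.get_state();delta(ins(0),SR);print('F tool',(s['orientation'].T@s['contact_force']).round(1))
E
```

```text
t: 14.15
eef_pos: [0.6089, 0.21, 0.0983]
orientation: [[0.86, -0.486, 0.157], [-0.134, 0.08, 0.988], [-0.493, -0.87, 0.004]]
contact_force: [8.9, 0.4, 15.0]
opening: 0.0114
t: 14.9
eef_pos: [0.6086, 0.2098, 0.0969]
orientation: [[0.856, -0.494, 0.156], [-0.135, 0.079, 0.988], [-0.5, -0.866, 0.001]]
contact_force: [-0.0, 0.5, -0.5]
opening: 0.0304
now [0.6086 0.2098 0.0969] shift(tool) mm [-1.1 -0.8 -1.5] turn deg [-0.08 -0.04  0.01] F [-0.   0.5 -0.5] op 0.0304 t 14.9
F tool [0.2 0.5 0.5]
```

Released cleanly. I'll retract along the slot axis, then check the module and what lies near the lever.

```bash
python3 -m creep '{"xyz":[[0,-0.005,0],[0,-0.008,0],[0,-0.008,0],[0,-0.008,0],[0,-0.008,0],[0,-0.008,0],[0,-0.008,0],[0,-0.008,0],[0,0,0]],"angular":[[0,0,0],[0,0,0],[0,0,0],[0,0,0],[0,0,0],[0,0,0],[0,0,0],[0,0,0],[0,0,0]]}'
python3 - <<'E'
from h import *
import pickle
c=pickle.load(open('top0.pkl','rb'));P=cloud(c).reshape(-1,3)
g=j0+J@[-.078,.068,.16];print('grip',g)
Q=P[(P[:,2]>.03)&(P[:,1]>.33)&(P[:,0]>.4)&(P[:,0]<.8)];
L=(Q-j0)@J;L=L[L[:,1]>.1];print('PSU near, jig frame: ymin',np.sort(L[:,1])[:5].round(3),L[np.argsort(L[:,1])[:5]].round(3),'zmax',L[:,2].max())
up=J@toolR(np.array([1,0,0.]),np.array([0,0,-1.]))
delta(np.array([g[0],g[1],.26]),up)
print(r.get_state()['joint_positions'].round(2))
E
```

```text
t: 16.02
eef_pos: [0.6392, 0.205, 0.1503]
orientation: [[0.856, -0.492, 0.156], [-0.135, 0.079, 0.988], [-0.499, -0.867, 0.001]]
contact_force: [1.0, 0.6, 1.0]
opening: 0.0302
grip [0.54025944 0.32324868 0.16      ]
PSU near, jig frame: ymin [0.221 0.222 0.222 0.222 0.222] [[-0.034  0.221  0.049]
 [-0.035  0.222  0.053]
 [-0.03   0.222  0.05 ]
 [-0.032  0.222  0.048]
 [-0.042  0.222  0.042]] zmax 0.1578991204393343
now [0.6392 0.205  0.1503] shift(tool) mm [-155.3  -37.   101.5] turn deg [ -0.11  -0.07 -29.91] F [1.  0.6 1. ] op 0.0302 t 16.025
[0.18 0.97 0.42 0.22 2.24 0.43]
```

```bash
python3 -m creep '{"xyz":[[-0.006,-0.0104,0],[-0.006,-0.0104,0],[-0.006,-0.0104,0],[-0.006,-0.0104,0],[0,0,0],[0,0,0],[0,0,0],[0,0,0],[0,0,0]],"angular":[[0,0,0],[0,0,0],[0,0,0],[0,0,0],[0,0,-7],[0,0,-8],[0,0,-8],[0,0,-7],[0,0,0]]}' 0
python3 - <<'E'
from h import *
up=J@toolR(np.array([1,0,0.]),np.array([0,0,-1.]));g=j0+J@[-.078,.068,.16]
delta(np.array([g[0],g[1],.25]),up)
E
```

```text
t: 17.15
eef_pos: [0.6373, 0.2056, 0.1991]
orientation: [[0.988, 0.0, 0.155], [-0.155, 0.001, 0.988], [-0.0, -1.0, 0.001]]
contact_force: [-0.2, 0.1, 0.0]
opening: -0.0001
now [0.6373 0.2056 0.1991] shift(tool) mm [-114.2  -50.7  101.2] turn deg [-0.08 -0.02 -0.01] F [-0.2  0.1  0. ] op -0.0001 t 17.15
```

Next I'll go up and over to a point above the grip, then look.

```bash
python3 -m creep '{"xyz":[[0,-0.025,0],[0,-0.025,0],[-0.038,0,0],[-0.038,0,0],[-0.038,0,0.025],[0,0,0.038],[0,0,0.038],[0,0,0],[0,0,0]],"angular":[[0,0,0],[0,0,0],[0,0,0],[0,0,0],[0,0,0],[0,0,0],[0,0,0],[0,0,0],[0,0,0]]}'
python3 - <<'E'
from h import *
import pickle
up=J@toolR(np.array([1,0,0.]),np.array([0,0,-1.]));g=j0+J@[-.078,.068,.16]
delta(np.array([g[0],g[1],.25]),up)
B=np.stack([sx,J[:,1],sz],1);im=[]
for n,(u0,v0,w,h_) in dict(top=(140,110,140,140),side=(245,50,130,130)).items():
    c=cap(n);pickle.dump(c,open(n+'L.pkl','wb'));P=cloud(c).reshape(-1,3)
    S=(P-so)@B
    Q=S[(abs(S[:,0])<.012)&(S[:,2]>.104)&(S[:,2]<.125)&(abs(S[:,1])<.045)]
    if len(Q)>5:print(n,'module top end',len(Q),'med',np.median(Q,0).round(4),'lo',np.percentile(Q,3,axis=0).round(4),'hi',np.percentile(Q,97,axis=0).round(4))
    im.append(cv2.resize(c['color'][v0:v0+h_,u0:u0+w],(400,400),interpolation=2))
cv2.imwrite('pics/L.png',cv2.cvtColor(np.hstack(im),cv2.COLOR_RGB2BGR))
E
```

```text
t: 18.27
eef_pos: [0.5424, 0.3221, 0.2478]
orientation: [[0.988, -0.001, 0.157], [-0.157, 0.0, 0.988], [-0.001, -1.0, 0.0]]
contact_force: [-0.1, -0.5, -0.3]
opening: -0.0
now [0.5424 0.3221 0.2478] shift(tool) mm [-2.3 -2.2  0.8] turn deg [-0.02 -0.12 -0.06] F [-0.1 -0.5 -0.3] op -0.0 t 18.275
top module top end 191 med [-0.0012  0.0009  0.1097] lo [-0.0056 -0.0333  0.1045] hi [0.0076 0.0355 0.1127]
side module top end 111 med [-0.0035 -0.0036  0.1116] lo [-0.0069 -0.0353  0.1043] hi [0.0058 0.0357 0.1142]
```

View pics/L.png

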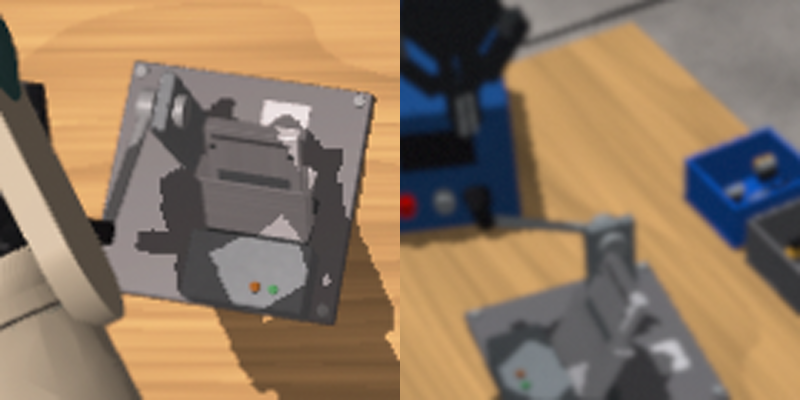

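The module is seated: its top end measures about 110–112 mm along the slot axis, and 110 is home. The fingers are over the grip (top crop about 100,232). Now I'll press down.

```bash
python3 -m creep '{"xyz":[[-0.003,0.02,0],[0,0.03,0],[0,0.02,0],[0,0.01,0],[0,0.01,0],[0,0.01,0],[0,0.01,0],[0,0,0]],"angular":[[0,0,0],[0,0,0],[0,0,0],[0,0,0],[0,0,0],[0,0,0],[0,0,0],[0,0,0]]}'
```

```text
t: 19.38
eef_pos: [0.5389, 0.3231, 0.137]
orientation: [[0.988, 0.0, 0.156], [-0.156, 0.001, 0.988], [0.0, -1.0, 0.001]]
contact_force: [-1.3, 0.6, 4.1]
opening: 0.0002
```

```bash
python3 -m creep '{"xyz":[[0,0.01,0],[0,0.01,0],[0,0.01,0],[0,0.01,0],[0,0.01,0],[0,0.004,0],[0,0.002,0],[0,0,0]],"angular":[[0,0,0],[0,0,0],[0,0,0],[0,0,0],[0,0,0],[0,0,0],[0,0,0],[0,0,0]]}'
```

```text
t: 20.38
eef_pos: [0.5408, 0.3226, 0.0827]
orientation: [[0.988, 0.005, 0.157], [-0.157, 0.001, 0.988], [0.005, -1.0, 0.002]]
contact_force: [3.8, 0.7, 7.0]
opening: 0.0001
```

```bash
python3 -m creep '{"xyz":[[0,0.002,0],[0,0.002,0],[0,0.002,0],[0,0.002,0],[0,0,0]],"angular":[[0,0,0],[0,0,0],[0,0,0],[0,0,0],[0,0,0]]}'
```

```text
t: 21.0
eef_pos: [0.5413, 0.3227, 0.0767]
orientation: [[0.988, 0.007, 0.157], [-0.157, 0.002, 0.988], [0.006, -1.0, 0.003]]
contact_force: [0.1, -3.9, 15.2]
opening: 0.0
```

```bash
python3 -m creep '{"xyz":[[0,0.002,0],[0,0.002,0],[0,0,0],[0,0,0]],"angular":[[0,0,0],[0,0,0],[0,0,0],[0,0,0]]}'
python3 - <<'E'
from h import *
c=cap('side');cv2.imwrite('pics/down.png',cv2.cvtColor(cv2.resize(c['color'][70:200,245:375],(500,500),interpolation=2),cv2.COLOR_RGB2BGR))
P=cloud(c).reshape(-1,3);L=(P-j0)@J;Q=L[(L[:,0]<-.05)&(L[:,0]>-.11)&(L[:,1]>.04)&(L[:,1]<.056)&(L[:,2]>.03)];print('grip inner end z',len(Q),np.percentile(Q[:,2],[5,50,95]).round(3) if len(Q) else '')
E
```

```text
t: 21.5
eef_pos: [0.5418, 0.3228, 0.0759]
orientation: [[0.988, 0.009, 0.157], [-0.157, 0.002, 0.988], [0.008, -1.0, 0.004]]
contact_force: [-6.5, -7.9, 29.5]
opening: 0.0001
grip inner end z 465 [0.076 0.227 0.401]
```

View pics/down.png

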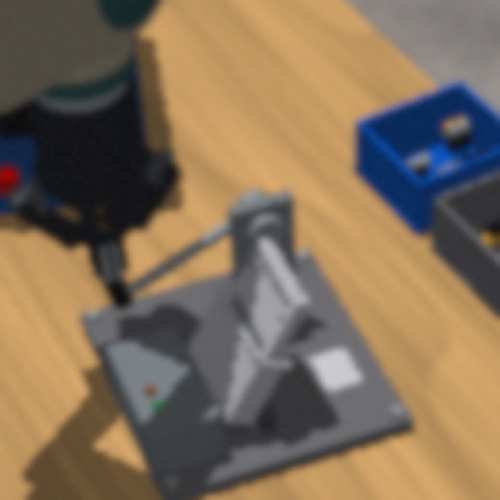

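The lever is down with its grip under the fingertips. The force went from 15 to 29 N for less than 1 mm of travel, so it is on its stop. The module is still in the slot. Now I'll raise the tool.

```bash
python3 -m creep '{"xyz":[[0,-0.008,0],[0,-0.015,0],[0,-0.015,0],[0,-0.015,0],[0,-0.015,0],[0,-0.015,0],[0,-0.015,0],[0,-0.015,0],[0,-0.03,0],[0,-0.03,0],[0,-0.02,0],[0,0,0]],"angular":[[0,0,0],[0,0,0],[0,0,0],[0,0,0],[0,0,0],[0,0,0],[0,0,0],[0,0,0],[0,0,0],[0,0,0],[0,0,0],[0,0,0]]}'
python3 -m creep '{"xyz":[[-0.03,0,0],[-0.04,0,0],[-0.04,0,0],[-0.03,0,0],[0,0,0],[0,0,0],[0,0,0],[0,0,0]],"angular":[[0,0,0],[0,0,0],[0,0,0],[0,0,0],[0,0,0],[0,0,0],[0,0,0],[0,0,0]]}'
python3 - <<'E'
from h import *
B=np.stack([sx,J[:,1],sz],1);im=[]
for n in('top','side'):
    c=cap(n);P=cloud(c).reshape(-1,3);S=(P-so)@B;L=(P-j0)@J
    for nm,Q in(('module end (slot frame)',S[(abs(S[:,0])<.012)&(S[:,2]>.104)&(S[:,2]<.125)&(abs(S[:,1])<.045)]),('grip (jig)',L[(L[:,0]<-.05)&(L[:,0]>-.11)&(L[:,1]>.04)&(L[:,1]<.1)&(L[:,2]>.13)&(L[:,2]<.19)])):
        if len(Q)>5:print(n,nm,len(Q),np.median(Q,0).round(4),'hi',np.percentile(Q,97,axis=0).round(4))
    im.append(cv2.resize(c['color'],(640,400))[:300] if n=='top' else c['color'][50:350])
cv2.imwrite('pics/end.png',cv2.cvtColor(np.vstack(im),cv2.COLOR_RGB2BGR))
E
```

```text
t: 23.05
eef_pos: [0.5391, 0.3232, 0.2646]
orientation: [[0.988, 0.003, 0.156], [-0.156, 0.002, 0.988], [0.002, -1.0, 0.003]]
contact_force: [1.0, 0.2, -0.6]
opening: 0.0002
t: 24.05
eef_pos: [0.4011, 0.3445, 0.2624]
orientation: [[0.988, -0.0, 0.157], [-0.157, 0.0, 0.988], [-0.0, -1.0, 0.0]]
contact_force: [-0.0, 0.2, -0.6]
opening: -0.0001
top module end (slot frame) 189 [-0.0009  0.0005  0.1093] hi [0.0082 0.0358 0.1128]
top grip (jig) 231 [-0.0749  0.0648  0.1681] hi [-0.055   0.0918  0.1726]
side module end (slot frame) 112 [-0.0033 -0.0031  0.1118] hi [0.0055 0.0383 0.1144]
side grip (jig) 113 [-0.0741  0.056   0.1696] hi [-0.0542  0.0925  0.1745]
```

View pics/end.png

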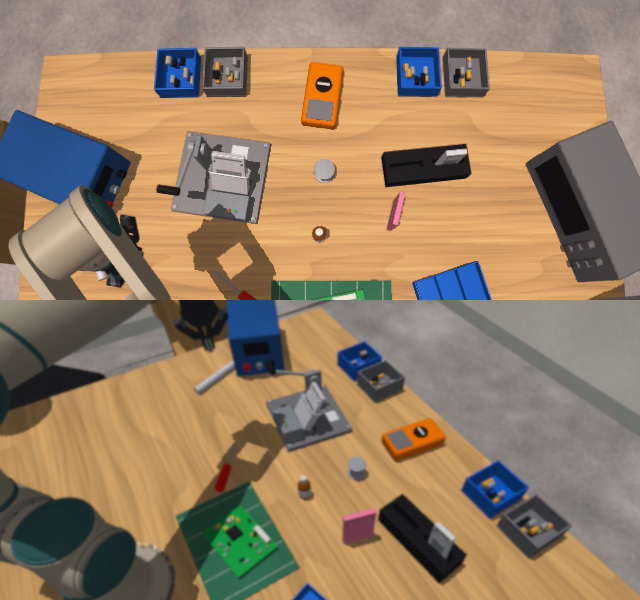

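The pictures show the module in the slot (top 228,165) and the lever back up, with its grip at the starting pixel (168,189). The narrow module, spool, bottle and pink plate haven't moved, and the arm is clear. I'm handing in.

```bash
python3 -c "
from cell import r
print(r.hand_in())"
```

```text
the job is handed in; nothing more can be done
None
```

The wide module is in the sloping slot and released, the lever went down to its stop and came back up, and the job is handed in. The last move ended at 24 s of the 61 s allowed.

- **Module:** It went in without side force and met a firm stop. Pushing 4 mm further raised the force to about 17 N without moving it, and I then let go. In the last check its top end measured 109–112 mm along the slot axis, where 110 is home; the two cameras differ by about 2.5 mm, near their calibration error.
- **Lever:** I pushed it down until the force rose from 15 to 29 N in under 1 mm of travel, at the height expected for the stop. After the tool was raised, the grip measured within 1–2 mm of where it started.
- **Other things:** The narrow module, spool, bottle and pink plate look unmoved in the last pictures. The arm is clear, with no contact force.
- **Slip:** I typed the first move in mm instead of m. The per-row limit kept it to the intended direction, and nothing was touched.

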